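Level the counter shelf by its screw foot, pressing the spirit level at the end

TASK

The little counter shelf stands out of level. Stack the cup in the middle of the board into the equal cup near the board's end, upright and fully home, to make room, lay the spirit level flat on the freed part of the board, lengthwise, let go of it, and then turn the knob of the shelf's screw foot until the bubble rests between the two black lines. Finish by pressing the level down on the board from above, moderately and without tipping it, with the bubble still between the lines, and stay pressing: the program ends while the gripper holds it down.

Things in the scene. Friction and masses are not known exactly. Their poses are not given: they have to be found in the camera images.
- board: oak board of a small counter shelf, 300 (y) x 110 (x) x 20 mm; two fixed legs at its +y end, a screw foot beyond its -y end. Origin at table height midway between the leg feet, about which it pivots; z normal to the board, upper face at z = 75 mm, board from y = -275 to +25 mm, x = -55 to +55 mm (+x away from the robot). Starts 6 to 10 mrad out of level, foot end low; no slope along x
- foot_knob (a point): middle of the round black knob on the screw foot: 42 mm across, 29 mm tall, upright axis 35 mm beyond the board's end, 310 mm from the leg line; point 100 mm above the table, 14 mm below the knob's top, at constant height. Clockwise from above raises the foot end of the board, 6.2 mrad per rad; anticlockwise lowers it. Stiff (0.12 N m), stays as left. Needs 0.9 to 1.7 rad: re-grip if need be
- cup_end: white ceramic stacking cup without handle, on the board near its leg end: 65 mm across its straight lip (the top 11 mm), tapering to 40 mm at the foot, 62 mm tall, wall 4 mm, 0.16 kg; origin at the centre of its underside. It stays; the other cup goes into it
- cup_mid: equal cup at the middle of the board; same size and origin. It can be gripped across its lip from above. Nested, it centres itself and its origin rests 28 to 29 mm above the other cup's origin
- level: aluminium spirit level on the worktop left of the shelf: 140 mm long (its x) x 24 wide (y) x 36 mm tall, 0.3 kg, origin at the centre of its underside. Its vial, with pale bubble and two black lines, lies in a 52 mm notch at the middle of the top; press on the metal 26 to 70 mm from the middle. Once the cups are nested the board is free for 210 mm from its foot end; lay it there, either way round
- bubble (a joint): offset (m) of the 12 mm long bubble's centre from the middle of the vial along the level's own +x; the lines stand 8.5 mm either side, so the bubble is between them when within 2 mm of 0. It floats to the higher end, 0.7 mm per mrad of slope, 16 mm at most, and takes about 1 s to settle
- pepper_mill: bystander: turned wooden pepper mill, 59 mm across, 190 mm tall, behind the shelf; leave alone. Origin under its centre
- salt_box: bystander: round wooden salt box, 95 mm across, 75 mm tall, behind the shelf; leave alone. Origin under its centre
- spice_jar: bystander: spice jar with a dark cap, 44 mm across, 96 mm tall, behind the shelf; leave alone. Origin under its centre
Mind the look-alikes: they are no part of the job. Leave any red look-alike of the cup_mid alone.

How it is judged:
By the outcome, as a careful person would: the job done as asked, in the order asked, and still so for the second after the job is handed in, while the arm keeps its last pose, push and grip.
It also fails if it takes over 69 s, if anything falls off the work surface, if the arm or the gripper's body presses on something with over 40 N, if the wrist force passes 120 N, or if a joint passes its speed limit or range.

ROBOT

A 6-joint arm with a two-finger parallel gripper is mounted at the origin on a cart in front of the work surface, level with it; the furniture and walls round the work are solid. World frame = base frame: x ahead of the robot, y to its left, z up, the work surface at z = 0. Lengths are in mm, angles in rad, forces in N, time in s.
With the tool pointing down it reaches from about 350 to 975 mm from the base axis. Payload 7.1 kg.
Tool frame: the origin (TCP) lies on the mounting face of the last link; the fingertips stand 182 mm ahead of it and the grasp point (between the pads) lies 163 mm ahead of it; z points along the fingers, y is the line along which they close (so a half turn about z gives the same grasp; the last joint's range is limited). The gripper opens to 88 mm and grips with 3 to 60 N. Pads are 20 mm wide; open, the fingers measure 115 mm over their backs; the gripper's body (75 mm by 178 mm) begins 61 mm behind the grasp point.
Start: joints at [1.326, 0.423, 1.63, -0, 1.089, -0.019], TCP at [139.898, 609.126, 404.675] pointing down, gripper open.
Joint ranges: [-3, 3], [-0.9, 2.11], [0.09, 2.58], [-1.31, 4.45], [0.11, 2.69], [-2.54, 2.54]. Speed limits (rad/s): [2.39, 2.39, 3.01, 3.14, 3.14, 3.14].

INTERFACE

Orientations are given as a rotation vector (axis times angle).
In Python, from plant import bot gives the robot as it stands.
- The arm moves only by the tool jog_arm, never from a script. Its argument "series" is text: rows parted by semicolons, each of 7 numbers parted by spaces: the shift along the tool's x, y, z in mm, then the turn, a rotation vector about the tool's x, y, z in degrees, then the opening, from -1 (shut) to 1 (fully open). A call has 1 to 8 rows; each row shifts and turns the commanded pose from where the row before left it, along the tool's axes as they then stand; what a row does not reach is not made up. A row lasts 1/10 s, in which the tool goes at most 50 mm and 8.59 degrees, less where a joint would pass 70% of its speed; a pose out of reach is approached as far as the arm can. A call with a gripper value outside its range is refused whole. The fingers move at their own pace and stop on an object; the grip force is fixed at half the most. Time passes only in rows, so rows that do not move let the fingers close. It gives the time, the measured TCP pose, the force, the opening and the grip force at its end, in the units of the state.
- bot.read_state(): the state, without advancing time (a new reading comes with each control period).
- bot.get_image(name): name is "scene" or "top" or "wrist"; returns a dict with "image" (384x512x3 uint8, red, green, blue), "z_map" (384x512 float32, mm along the optical axis (not along the pixel's ray), 0 where there is no reading), "fx", "fy", "cx", "cy" (pixels), "cam_to_world" (4x4, takes a point from camera to world coordinates). Camera axes: x right, y down, z forward; pixel columns grow to the right and rows downward; lengths in mm; the calibration is good to about 2 mm. The wrist camera is an equidistant fisheye: a pixel r from the principal point sees the ray r / f radians off the axis. A picture is of the moment at which its call begins.
- bot.sign_off(): hands the job in; it is judged then, once.
Trained networks look in the newest picture that a camera, given by its name, has taken for a name from the list of things; names that differ only in an ending like _2 or _b are one class to them, and where a whole thing is asked for, a point or a joint stands for the part that bears it (a point fixed in the world has none). Each returns a list of dicts, best first, with "conf" (0 to 1); they miss things now and then, are a little off and sometimes report something else, mostly with a low value. They report only what shows in the picture. A call takes as long as a camera call. They do not tell look-alikes from the thing itself.
- bot.search_frame(camera, query): "box" ([left, top, right, bottom] in pixels, round what is visible of it).
- bot.silhouettes(camera, query): "region" (384x512 bool, what is visible of it) and "box" ([left, top, right, bottom] in pixels, round what is visible of it).
- bot.landmark_of(camera, query): "uv" ([column, row] in pixels: a listed point, or the origin of a listed thing).
The state is a dict: "t": time; "qpos": joint angles; "qvel": joint speeds; "joint_efforts": joint torques, N m; "tcp_pos": TCP position; "orientation": TCP orientation; "wrist_force": force on the tool from outside, world axes, zero at the start; "wrist_torque": the same for the moment, N m; "grip_width": finger opening in mm; "gripper_force": force on a finger pad.
Only numpy, scipy, OpenCV 4.12 (cv2) and the standard library are available. Lean on these libraries where they do the work, as an engineer would, in place of code of your own. Each camera call takes 0.05 s, during which the arm holds its last target. There are 200 camera calls.

## Working session

There is one attempt and no reset: what is moved stays moved. The work goes in short steps, Python scripts to look and compute and a tool call to move; the robot and the scene stay as the last step left them, time stands still between calls to the robot, and variables do not carry over. Pictures are saved under pics/ and viewed, at most 10 in all, crops included, and the job is handed in when it is done.

Besides the shell and the picture viewer there is one more tool, called after "Call:" as name(argument=value, ...), one argument or row to a line, values as JSON. jog_arm: Moves the arm, as the interface text tells. Its arguments: {"type":"object","properties":{"series":{"type":"string"}},"required":["series"]}

```bash
ls; mkdir -p pics; cat > h.py <<'E'
import numpy as np, cv2
from plant import bot
from scipy.spatial.transform import Rotation as R
def pts(d,mask=None):
    z=d["z_map"]; v,u=np.nonzero((z>0) if mask is None else (mask&(z>0)))
    zz=z[v,u]; P=np.c_[(u-d["cx"])/d["fx"]*zz,(v-d["cy"])/d["fy"]*zz,zz]
    M=np.array(d["cam_to_world"]); return P@M[:3,:3].T+M[:3,3],np.c_[u,v]
def save(d,name,box=None,s=1.5):
    im=d["image"]
    if box: im=im[box[1]:box[3],box[0]:box[2]]
    cv2.imwrite("pics/"+name,cv2.resize(im[:,:,::-1],None,fx=s,fy=s))
E
python3 - <<'E'
from h import *
s=bot.read_state(); print(s["tcp_pos"],s["orientation"],s["t"])
ims=[]
for c in ["top","scene"]:
    d=bot.get_image(c); ims.append(d["image"])
    for q in ["cup_mid","level","foot_knob","board","pepper_mill","salt_box","spice_jar"]:
        for r in bot.silhouettes(c,q)[:3]:
            if r["conf"]<.3: continue
            P,_=pts(d,r["region"])
            if len(P): print(c,q,round(r["conf"],2),np.round(r["box"]),np.round(np.median(P,0)),np.round(np.percentile(P,2,0)),np.round(np.percentile(P,98,0)),d["image"][r["region"]].mean(0).round())
cv2.imwrite("pics/a.png",cv2.resize(np.vstack(ims)[:,:,::-1],None,fx=.78,fy=.78))
E
```

```text
pics
[139.82799119 608.88381001 403.90661678] [-3.53896999e-01 -3.12142238e+00  2.34561028e-03] 0.0
top cup_mid 0.85 [293. 200. 321. 221.] [508. -10.  97.] [481. -35.  73.] [535.  22. 136.] [73. 71. 68.]
top cup_mid 0.68 [244. 265. 270. 291.] [339. 108.  26.] [314.  78.  -3.] [374. 139.  63.] [60. 18. 18.]
top cup_mid 0.62 [294. 266. 324. 290.] [343. -22.  28.] [319. -48.  -1.] [378.   8.  63.] [60. 15. 15.]
top level 0.74 [143. 198. 188. 244.] [483. 343.  32.] [431. 293.   4.] [530. 394.  39.] [83. 87. 81.]
top foot_knob 0.71 [357. 218. 374. 235.] [ 470. -146.  111.] [ 451. -164.  102.] [ 488. -128.  117.] [22. 22. 23.]
top board 0.58 [225. 170. 359. 250.] [504.  26.  72.] [ 439. -127.   50.] [586. 173.  77.] [92. 79. 57.]
top pepper_mill 0.57 [307.  68. 336. 103.] [796. -37. 170.] [781. -63.  15.] [829. -17. 187.] [37. 29. 22.]
top salt_box 0.74 [237.  80. 274. 123.] [778. 114.  70.] [737.  72.  12.] [824. 156.  75.] [66. 50. 35.]
top spice_jar 0.82 [353.  94. 380. 123.] [ 753. -161.   92.] [ 737. -185.    7.] [ 776. -145.   98.] [38. 29. 26.]
scene cup_mid 0.94 [212. 265. 241. 302
[... 357 characters left out ...]
32. 394.  39.] [94. 98. 87.]
scene foot_knob 0.79 [300. 252. 328. 300.] [ 461. -152.  110.] [ 447. -169.    5.] [ 484. -130.  118.] [28. 28. 28.]
scene board 0.85 [210. 175. 322. 291.] [488. -30.  75.] [ 432. -158.   52.] [578. 165.  78.] [128. 110.  75.]
scene pepper_mill 0.83 [336. 134. 370. 196.] [791. -50. 103.] [780. -69.   3.] [825. -17. 184.] [59. 45. 32.]
scene salt_box 0.59 [285. 138. 320. 178.] [761. 102.  70.] [736.  68.   8.] [824. 152.  75.] [92. 68. 43.]
scene spice_jar 0.61 [375. 187. 399. 226.] [ 743. -171.   68.] [ 736. -189.    6.] [ 775. -149.   99.] [71. 58. 50.]
scene spice_jar 0.52 [256. 199. 288. 235.] [509.  -6. 118.] [476. -38.  76.] [536.  21. 138.] [106. 102.  98.]
```

View pics/a.png

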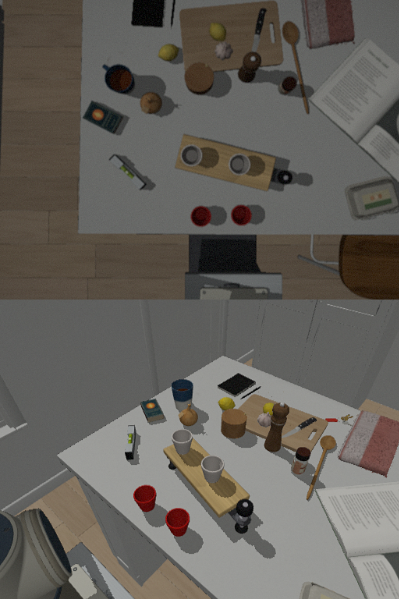

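```bash
cat >> h.py <<'E'
def circ(P):
    A=np.c_[2*P[:,:2],np.ones(len(P))]; s=np.linalg.lstsq(A,(P[:,:2]**2).sum(1),rcond=None)[0]
    return s[:2],np.sqrt(s[2]+s[0]**2+s[1]**2)
def rel(goal,yaw_deg):
    """rows' shift to bring TCP to goal (world), tool pointing down with tool-y axis at world yaw"""
    s=bot.read_state(); r=R.from_rotvec(s["orientation"])
    m=r.as_matrix(); 
    out=[]
    for k in (0,180):
        a=np.radians(yaw_deg+k); y=np.array([np.cos(a),np.sin(a),0]); z=np.array([0,0,-1.]); x=np.cross(y,z)
        T=R.from_matrix(np.c_[x,y,z]); out.append(np.degrees((r.inv()*T).as_rotvec()).round(2))
    print("shift(tool)",(m.T@(np.array(goal)-s["tcp_pos"])).round(1),"turns",out[0],out[1],"q",np.round(s["qpos"],2),"t",s["t"])
E
python3 - <<'E'
from h import *
s=bot.read_state(); print(R.from_rotvec(s["orientation"]).as_matrix().round(3))
for c in ["top","scene"]:
    d=bot.get_image(c); P,uv=pts(d); im=d["image"].reshape(-1,3)
    I=d["image"][uv[:,1],uv[:,0]].astype(int)
    for n,(a,b) in {"mid":(508,-8),"end":(530,115)}.items():
        m=(np.hypot(P[:,0]-a,P[:,1]-b)<55)&(P[:,2]>127)&(P[:,2]<145)
        if m.sum()>5: print(c,n,m.sum(),P[m].mean(0).round(1),P[m].min(0).round(),P[m].max(0).round(),[np.round(x,1) for x in circ(P[m])])
    m=(np.abs(P[:,0]-505)<110)&(np.abs(P[:,1]-25)<190)&(P[:,2]>66)&(P[:,2]<82)
    Q=P[m]; r=cv2.minAreaRect(Q[:,:2].astype(np.float32)); print(c,"board",r)
    A=np.linalg.lstsq(np.c_[Q[:,:2],np.ones(len(Q))],Q[:,2],rcond=None)[0];print(A)
    m=(np.abs(P[:,0]-480)<90)&(np.abs(P[:,1]-343)<90)&(P[:,2]>25)&(P[:,2]<45)
    Q=P[m]; print(c,"level",len(Q),cv2.minAreaRect(Q[:,:2].astype(np.float32)),Q.mean(0))
    m=(np.hypot(P[:,0]-468,P[:,1]+147)<45)&(P[:,2]>104)&(P[:,2]<122)
    Q=P[m]; print(c,"knob",len(Q),cv2.minEnclosingCircle(Q[:,:2].astype(np.float32)),Q.mean(0))
E
```

```text
[[-0.975  0.224  0.   ]
 [ 0.224  0.975  0.   ]
 [-0.     0.    -1.   ]]
top mid 152 [508.2  -8.6 133.2] [477. -38. 127.] [539.  24. 139.] [array([507.4,  -7. ]), np.float64(30.3)]
top end 155 [534.3 135.  134.4] [502. 103. 127.] [564. 167. 142.] [array([533.3, 134.9]), np.float64(30.1)]
top board ((512.6555786132812, 30.954544067382812), (299.455078125, 109.92095184326172), 75.95828247070312)
[3.93224738e-03 9.03551925e-03 7.02449870e+01]
top level 467 ((480.286865234375, 344.80462646484375), (140.3306427001953, 25.3282413482666), 46.17782974243164) [480.72593585 343.90161061  33.34829771]
top knob 261 ((467.73199462890625, -147.6865234375), 21.860437393188477) [ 468.20612923 -147.13243454  111.21487092]
scene mid 270 [506.2  -8.4 134.1] [474. -41. 127.] [539.  24. 140.] [array([506.6,  -8.3]), np.float64(30.1)]
scene end 244 [532.6 133.5 134.5] [501. 102. 127.] [565. 165. 142.] [array([532.9, 133.5]), np.float64(30.1)]
scene board ((507.4801940917969, 9.5782470703125), (344.7353820800781, 111.9074478149414), 75.966552734375)
[1.20109115e-02 6.20346543e-03 6.88056586e+01]
scene level 326 ((481.378173828125, 344.3623046875), (145.31494140625, 24.410179138183594), 46.240699768066406) [476.16681287 337.8342225   35.47192087]
scene knob 335 ((467.5292053222656, -148.9344482421875), 21.831256866455078) [ 464.26970123 -150.68036852  113.74386801]
```

```bash
python3 -c "
from h import *
rel([507,-8,350],76)"
```

```text
shift(tool) [-496.  -519.3   54.7] turns [-0.   -0.    1.06] [   0.     -0.   -178.94] q [ 1.33  0.42  1.63  0.    1.09 -0.02] t 0.9
```

Call:
jog_arm(
  series="-33 -34.6 3.6 0 0 1 1;-33 -34.6 3.6 0 0 0 1;-33 -34.6 3.6 0 0 0 1;-33 -34.6 3.6 0 0 0 1;-33 -34.6 3.6 0 0 0 1;-33 -34.6 3.6 0 0 0 1;-33 -34.6 3.6 0 0 0 1;-33 -34.6 3.6 0 0 0 1",
)

```text
t: 1.7
tcp_pos: [330.8, 275.7, 376.1]
orientation: [0.38, 3.118, 0.001]
wrist_force: [1.0, 1.2, 0.3]
grip_width: 88.0
gripper_force: 0.0
```

Call:
jog_arm(
  series="-33 -34.6 3.6 0 0 0 1;-33 -34.6 3.6 0 0 0 1;-33 -34.6 3.6 0 0 0 1;-33 -34.6 3.6 0 0 0 1;-33 -34.6 3.6 0 0 0 1;-33 -34.6 3.6 0 0 0 1;-33 -34.6 3.6 0 0 0 1;0 0 0 0 0 0 1",
)

```text
t: 2.5
tcp_pos: [498.5, -17.4, 350.8]
orientation: [0.388, 3.115, -0.001]
wrist_force: [-0.4, 0.6, -0.1]
grip_width: 87.9
gripper_force: 0.0
```

```bash
python3 - <<'E'
from h import *
rel([507,-8,292],76); print(bot.read_state()["tcp_pos"],bot.read_state()["wrist_force"])
d=bot.get_image("wrist"); save(d,"w1.png"); print(d["fx"],d["cx"],d["cy"],np.round(d["cam_to_world"],3))
# fisheye points
z=d["z_map"]; v,u=np.nonzero(z>0); dx,dy=u-d["cx"],v-d["cy"]; r=np.hypot(dx,dy)+1e-9; t=r/d["fx"]
k=(t<1.2); dx,dy,r,t=dx[k],dy[k],r[k],t[k]; zz=z[v[k],u[k]]
P=np.c_[np.tan(t)*dx/r*zz,np.tan(t)*dy/r*zz,zz]; M=np.array(d["cam_to_world"]); W=P@M[:3,:3].T+M[:3,3]
for a,b in [(507,-8),(533,134)]:
    m=(np.hypot(W[:,0]-a,W[:,1]-b)<45)&(W[:,2]>131)&(W[:,2]<142)
    if m.sum()>5: print(m.sum(),W[m].mean(0).round(1),W[m].min(0).round(1),W[m].max(0).round(1),circ(W[m]))
E
```

```text
shift(tool) [-5.8 11.3 58.8] turns [-0.01  0.16 -0.21] [2.5000e-01 2.0000e-02 1.7979e+02] q [-0.06  0.32  1.95 -0.    0.88 -1.38] t 2.5
[498.46501848 -17.44575062 350.77601803] [-0.405981    0.59234281 -0.0872513 ]
297.3186396354542 253.74620188368564 188.12229598156642 [[ 2.46000e-01  9.32000e-01  2.67000e-01  4.24675e+02]
 [ 9.69000e-01 -2.37000e-01 -6.80000e-02  4.29000e-01]
 [-0.00000e+00  2.75000e-01 -9.61000e-01  3.31107e+02]
 [ 0.00000e+00  0.00000e+00  0.00000e+00  1.00000e+00]]
1671 [505.6  -7.5 135.5] [474.3 -40.1 131. ] [539.   24.1 138.2] (array([505.66128552,  -7.94063501]), np.float64(29.911117625232436))
1390 [530.7 132.3 135.7] [499.8 101.3 131. ] [564.1 165.6 139.3] (array([531.57011403, 133.17984458]), np.float64(30.000017622503805))
```

View pics/w1.png

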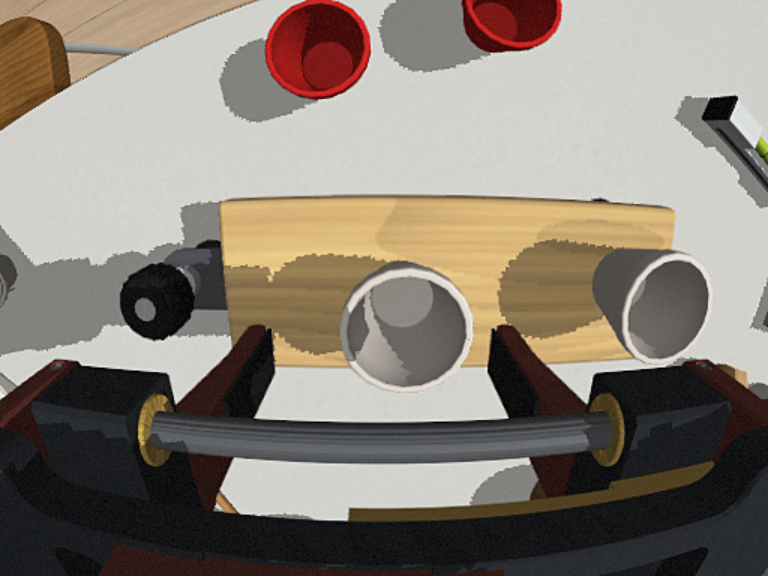

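Call:
jog_arm(
  series="-5 11.4 17 0 0 -0.2 1;0 0 22 0 0 0 1;0 0 18 0 0 0 1;0 0 0 0 0 0 1;0 0 0 0 0 0 -1;0 0 0 0 0 0 -1;0 0 0 0 0 0 -1;0 0 0 0 0 0 -1",
)

```text
t: 3.35
tcp_pos: [503.9, -3.5, 294.6]
orientation: [0.375, 3.117, 0.0]
wrist_force: [-0.3, -1.1, 3.4]
grip_width: 63.0
gripper_force: 29.9
```

Call:
jog_arm(
  series="0 0 -15 0 0 0 -1;0 0 -35 0 0 0 -1;0 0 -35 0 0 0 -1;0 0 0 0 0 0 -1;0 0 0 0 0 0 -1",
)

```text
t: 3.85
tcp_pos: [503.5, -3.6, 379.3]
orientation: [0.376, 3.117, 0.0]
wrist_force: [-0.2, 0.0, -1.1]
grip_width: 62.7
gripper_force: 29.9
```

```bash
cat >> h.py <<'E'
def wpts(d):
    z=d["z_map"]; v,u=np.nonzero(z>0); dx,dy=u-d["cx"],v-d["cy"]; r=np.hypot(dx,dy)+1e-9; t=r/d["fx"]
    k=(t<1.2); dx,dy,r,t=dx[k],dy[k],r[k],t[k]; zz=z[v[k],u[k]]
    P=np.c_[np.tan(t)*dx/r*zz,np.tan(t)*dy/r*zz,zz]; M=np.array(d["cam_to_world"]); return P@M[:3,:3].T+M[:3,3],np.c_[u[k],v[k]]
E
python3 - <<'E'
from h import *
s=bot.read_state();print(s["tcp_pos"],s["t"]);rel([532.5,134,s["tcp_pos"][2]],76)
d=bot.get_image("wrist"); W,uv=wpts(d); save(d,"w2.png",s=1.2)
for a,b,l,h in [(504,-4,205,232),(532,134,131,142)]:
    m=(np.hypot(W[:,0]-a,W[:,1]-b)<36)&(W[:,2]>l)&(W[:,2]<h)
    print(m.sum(),W[m].min(0).round(1),W[m].max(0).round(1),circ(W[m]))
E
```

```text
[503.52088934  -3.56943244 379.26579295] 3.85
shift(tool) [4.500e+00 1.405e+02 1.000e-01] turns [0.03 0.1  0.25] [-1.6000e-01  4.0000e-02 -1.7975e+02] q [-0.03  0.28  1.92  0.    0.94 -1.36] t 3.85
3772 [474.2 -37.  205. ] [532.7  31.6 232. ] (array([504.38534662,  -4.49259534]), np.float64(29.703586622621152))
1193 [499.8 101.5 131. ] [564.5 165.  139.6] (array([531.64849328, 133.35853478]), np.float64(30.051004357647983))
```

View pics/w2.png

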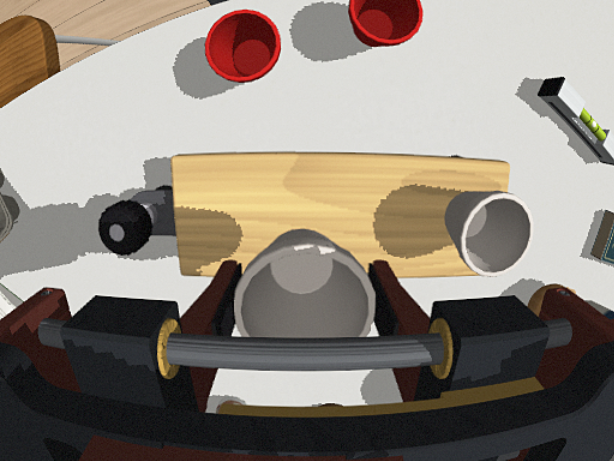

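```bash
python3 - <<'E'
from h import *
d=bot.get_image("wrist"); W,uv=wpts(d); I=d["image"][uv[:,1],uv[:,0]].astype(int)
from scipy.optimize import least_squares
for a,b,l,h in [(506,-6,217.5,225),(532,134,133.5,140)]:
    m=(np.hypot(W[:,0]-a,W[:,1]-b)<38)&(W[:,2]>l)&(W[:,2]<h)&(I.min(1)>70)
    Q=W[m]; ang=np.arctan2(Q[:,1]-b,Q[:,0]-a)
    f=least_squares(lambda p:np.hypot(Q[:,0]-p[0],Q[:,1]-p[1])-30.5,[a,b],loss="soft_l1",f_scale=1.)
    print(m.sum(),np.percentile(Q[:,2],[5,50,99]).round(1),f.x.round(1),np.histogram(ang,8,(-np.pi,np.pi))[0])
E
```

```text
1760 [218.2 220.2 222.4] [505.9  -5. ] [388 287  87   0   0 243 332 423]
947 [134.1 136.9 138.7] [531.7 133.6] [154 142 114 108 125 112  91 101]
```

Call:
jog_arm(
  series="2.4 40.6 0 0 0 0 -1;3 45 0 0 0 0 -1;3 40 0 0 0 0 -1;0 15 0 0 0 0 -1;0 0 0 0 0 0 -1;0 0 20 0 0 0 -1;0 0 20 0 0 0 -1;0 0 0 0 0 0 -1",
)

```text
t: 4.75
tcp_pos: [527.5, 133.5, 335.7]
orientation: [-0.376, -3.113, 0.004]
wrist_force: [-0.1, 0.6, -1.7]
grip_width: 62.7
gripper_force: 29.9
```

Call:
jog_arm(
  series="0 0 5 0 0 0 -1;0 0 4 0 0 0 -1;0 0 2 0 0 0 -1;0 0 2 0 0 0 -1;0 0 0 0 0 0 -1",
)

```text
t: 5.25
tcp_pos: [529.7, 135.4, 327.3]
orientation: [0.376, 3.116, 0.003]
wrist_force: [-1.1, 2.2, 6.6]
grip_width: 62.7
gripper_force: 29.9
```

Call:
jog_arm(
  series="0 0 0 0 0 0 0.3;0 0 0 0 0 0 0.9;0 0 0 0 0 0 1;0 0 0 0 0 0 1",
)

```text
t: 5.65
tcp_pos: [528.8, 134.9, 325.8]
orientation: [0.376, 3.119, -0.0]
wrist_force: [0.4, -1.4, 0.1]
grip_width: 83.3
gripper_force: 0.0
```

```bash
python3 - <<'E'
from h import *
s=bot.read_state();print(s["tcp_pos"],s["wrist_force"],s["grip_width"])
d=bot.get_image("wrist"); W,uv=wpts(d); I=d["image"][uv[:,1],uv[:,0]].astype(int); save(d,"w3.png",s=1.2)
m=(np.hypot(W[:,0]-532,W[:,1]-134)<40)&(W[:,2]>155)&(W[:,2]<180)&(I.min(1)>70)
print(m.sum(),np.percentile(W[m],[1,50,99],axis=0).round(1))
m&=W[:,2]>160
Q=W[m];print(np.linalg.lstsq(np.c_[Q[:,:2]-[532,134],np.ones(len(Q))],Q[:,2],rcond=None)[0])
d=bot.get_image("top"); W,uv=pts(d)
m=(np.hypot(W[:,0]-532,W[:,1]-134)<40)&(W[:,2]>135)&(W[:,2]<180); print(m.sum(),np.percentile(W[m],[1,50,99],axis=0).round(1))
E
```

```text
[528.81269653 134.91586719 325.76844437] [ 0.39205676 -1.39464579  0.14872729] 83.2599867500377
2767 [[500.3 104.6 155.3]
 [517.7 142.8 167.9]
 [555.2 166.6 171.5]]
[-1.77974708e-02 -3.03120695e-02  1.67530071e+02]Traceback (most recent call last):
  File "<stdin>", line 9, in <module>
    return _quantile_unchecked(
        a, q, axis, out, overwrite_input, method, keepdims, weights)
    return _ureduce(a,
                    func=_quantile_ureduce_func,
    ...<5 lines>...
                    overwrite_input=overwrite_input,
                    method=method)
    r = func(a, **kwargs)
    result = _quantile(arr,
                       quantiles=q,
    ...<2 lines>...
                       out=out,
                       weights=wgt)
    slices_having_nans = np.isnan(arr[-1, ...])
                                  ~~~^^^^^^^^^
IndexError: index -1 is out of bounds for axis 0 with size 0
```

View pics/w3.png

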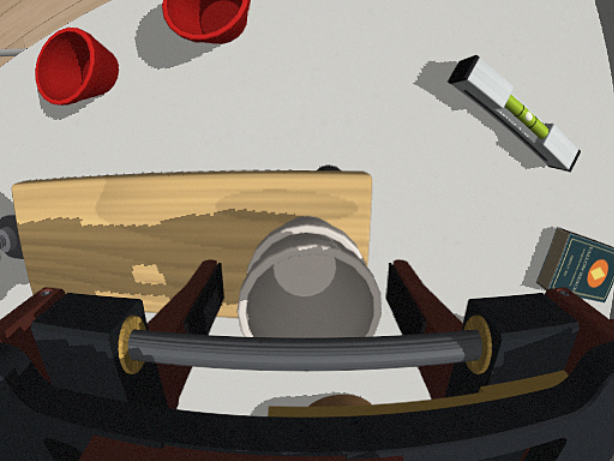

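Call:
jog_arm(
  series="0 0 -20 0 0 0 1;0 0 -40 0 0 0 1;-10 0 -45 0 0 0 1;0 0 0 0 0 0 1",
)

```text
t: 6.15
tcp_pos: [540.9, 132.8, 436.7]
orientation: [0.375, 3.109, 0.005]
wrist_force: [0.3, 0.1, 0.3]
grip_width: 87.6
gripper_force: 0.0
```

```bash
python3 - <<'E'
from h import *
from scipy.optimize import least_squares
s=bot.read_state();print(s["tcp_pos"])
for c,f in (("wrist",wpts),("scene",pts)):
    d=bot.get_image(c); W,uv=f(d); I=d["image"][uv[:,1],uv[:,0]].astype(int); 
    m=(np.hypot(W[:,0]-532,W[:,1]-134)<42)&(W[:,2]>155)&(W[:,2]<180)
    Q=W[m];print(c,m.sum(),np.percentile(Q,[1,50,95,99],axis=0).round(1))
    # ring tops by angle sector
    ang=np.arctan2(Q[:,1]-134,Q[:,0]-532); rr=np.hypot(Q[:,0]-532,Q[:,1]-134)
    print([round(float(np.percentile(Q[(ang>=a)&(ang<a+np.pi/4)&(rr>24),2],85)),1) if ((ang>=a)&(ang<a+np.pi/4)&(rr>24)).sum()>3 else None for a in np.arange(-4,4)*np.pi/4])
save(d,"s1.png",(150,120,330,290),3.5)
b=bot.landmark_of("wrist","level"); print(b)
E
```

```text
[540.86249323 132.84957456 436.66900679]
wrist 1659 [[500.6 104.3 155.3]
 [541.3 133.3 168.2]
 [561.1 164.2 171.1]
 [563.1 166.5 171.8]]
[170.5, 171.1, 171.1, 170.4, 169.5, 168.6, 168.9, 169.5]
scene 332 [[501.8 103.2 155.2]
 [532.5 134.2 165.2]
 [562.  163.9 171.8]
 [563.7 165.8 172.9]]
[170.0, 171.1, 172.0, 171.9, 169.5, 168.6, 169.1, 170.4]
[{'uv': [381.2, 83.9], 'conf': 0.64}, {'uv': [196.7, 320.3], 'conf': 0.43}]
```

View pics/s1.png

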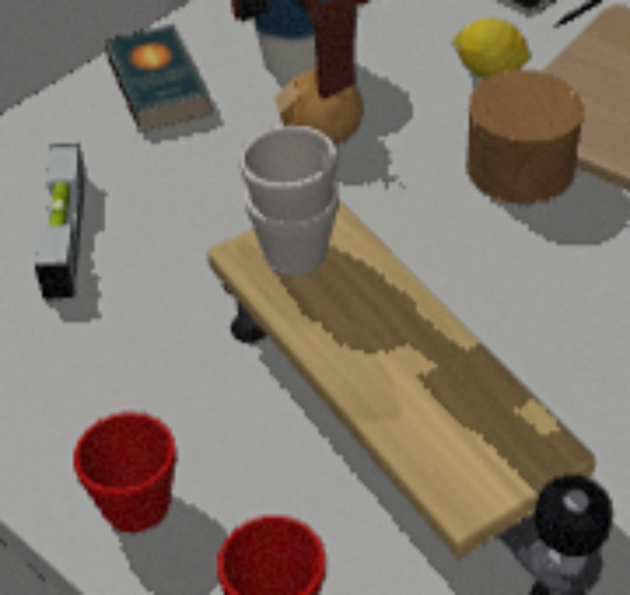

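```bash
python3 -c "
from h import *
print(bot.read_state()['tcp_pos']);rel([532,134,358],76)"
```

```text
[538.20084973 132.49583968 430.19881428]
shift(tool) [ 6.3  0.  72.2] turns [-0.02 -0.03  0.25] [ 5.0000e-02 -3.0000e-02 -1.7975e+02] q [ 0.22  0.29  1.76 -0.    1.09 -1.11] t 6.3
```

Call:
jog_arm(
  series="6.3 0 25 0 0 0 0.14;0 0 27 0 0 0 0.14;0 0 20 0 0 0 0.14;0 0 0 0 0 0 0.14;0 0 3 0 0 0 0.14;0 0 3 0 0 0 0.14;0 0 1 0 0 0 0.14;0 0 1 0 0 0 0.14",
)

```text
t: 7.1
tcp_pos: [532.8, 134.1, 351.6]
orientation: [0.375, 3.118, 0.0]
wrist_force: [-1.2, -2.2, 6.8]
grip_width: 50.1
gripper_force: 3.9
```

Call:
jog_arm(
  series="0 0 1 0 0 0 0.14;0 0 1 0 0 0 0.14;0 0 0 0 0 0 0.14",
)

```text
t: 7.4
tcp_pos: [532.8, 133.8, 350.4]
orientation: [0.375, 3.117, -0.001]
wrist_force: [-1.4, -3.4, 10.4]
grip_width: 50.1
gripper_force: 5.3
```

Call:
jog_arm(
  series="0 0 1.5 0 0 0 0.14;0 0 1.5 0 0 0 0.14;0 0 0 0 0 0 0.14;0 0 0 0 0 0 0.14",
)

```text
t: 7.8
tcp_pos: [533.4, 133.7, 349.3]
orientation: [0.375, 3.115, -0.0]
wrist_force: [-5.8, -5.7, 24.8]
grip_width: 50.5
gripper_force: 12.6
```

Call:
jog_arm(
  series="0 0 -20 0 0 0 0.14;0 0 -40 0 0 0 0.5;0 0 -40 0 0 0 1;0 0 0 0 0 0 1;0 0 0 0 0 0 1",
)

```text
t: 8.3
tcp_pos: [532.5, 134.2, 447.0]
orientation: [0.375, 3.116, 0.002]
wrist_force: [0.7, -1.0, -0.2]
grip_width: 78.4
gripper_force: 0.0
```

```bash
cat > lip.py <<'E'
from h import *
s=bot.read_state();print(s["tcp_pos"],s["wrist_force"])
for c,f in (("wrist",wpts),("scene",pts),("top",pts)):
    d=bot.get_image(c); W,uv=f(d)
    m=(np.hypot(W[:,0]-532,W[:,1]-134)<42)&(W[:,2]>150)&(W[:,2]<180)
    Q=W[m]
    if m.sum()<20: continue
    ang=np.arctan2(Q[:,1]-134,Q[:,0]-532); rr=np.hypot(Q[:,0]-532,Q[:,1]-134)
    print(c,m.sum(),[round(float(np.percentile(Q[(ang>=a)&(ang<a+np.pi/4)&(rr>24),2],85)),1) if ((ang>=a)&(ang<a+np.pi/4)&(rr>24)).sum()>3 else None for a in np.arange(-4,4)*np.pi/4])
E
python3 lip.py
```

```text
[532.47705082 134.15447387 446.96202584] [ 0.71695323 -1.04184631 -0.16491783]
wrist 1647 [168.5, 168.5, 168.7, 168.6, 168.9, 168.9, 168.9, 168.6]
scene 387 [168.4, 168.7, 169.3, 169.3, 168.8, 168.4, 169.0, 169.3]
```

```bash
python3 - <<'E'
from h import *
b=np.array([.2425,.970]); O=np.array([543,152])
for c,f in (("wrist",wpts),("scene",pts)):
    d=bot.get_image(c); W,uv=f(d)
    by=(W[:,:2]-O)@b; bx=(W[:,:2]-O)@[.970,-.2425]
    for lo in (-120,-180,-240): 
        m=(by>lo)&(by<lo+50)&(abs(bx)<45)&(abs(W[:,2]-74)<8); print(c,"board",lo,m.sum(),W[m,2].mean().round(2))
    m=(np.hypot(W[:,0]-532,W[:,1]-134)<60)&(W[:,2]<10); print("table",m.sum(),W[(abs(W[:,2])<8),2].mean().round(2))
    def rim(x,y,lo,hi):
        r=np.hypot(W[:,0]-x,W[:,1]-y); m=(r>28)&(r<33.5)&(W[:,2]>lo)&(W[:,2]<hi); Q=W[m,2]
        h,e=np.histogram(Q,np.arange(lo,hi,.5)); print(c,"rim",m.sum(),[(float(e[i]),int(h[i])) for i in range(len(h)) if h[i]>0])
    rim(532,134,162,173)
    for g in bot.silhouettes(c,"cup_mid")[:4]:
        m=g["region"][uv[:,1],uv[:,0]]; Q=W[m]; 
        if len(Q) and np.median(Q[:,2])<60:
            T=Q[Q[:,2]>57]; 
            if len(T)>10: print(c,"red",np.percentile(T[:,2],[50,85,95,99]).round(1),len(T))
        elif len(Q): T=Q[Q[:,2]>161]; print(c,"nest",g["conf"],np.percentile(T[:,2],[50,85,95,99]).round(1) if len(T) else 0,len(T))
E
```

```text
wrist board -120 2793 74.9
wrist board -180 2474 74.49
wrist board -240 2104 74.08
table 486 0.32
wrist rim 1014 [(162.0, 12), (162.5, 13), (163.0, 21), (163.5, 18), (164.0, 20), (164.5, 14), (165.0, 17), (165.5, 18), (166.0, 22), (166.5, 43), (167.0, 79), (167.5, 138), (168.0, 227), (168.5, 199), (169.0, 113), (169.5, 46), (170.0, 9), (170.5, 5)]
wrist nest 0.85 [168.1 169.1 169.5 170.1] 1077
wrist red [62.1 63.  63.7 64.3] 555
wrist red [61.8 62.8 63.7 64.1] 495
scene board -120 589 75.68
scene board -180 659 75.19
scene board -240 748 74.82
table 442 1.14
scene rim 189 [(162.0, 11), (162.5, 9), (163.0, 9), (163.5, 3), (164.0, 8), (164.5, 11), (165.0, 6), (165.5, 10), (166.0, 7), (166.5, 9), (167.0, 9), (167.5, 17), (168.0, 16), (168.5, 13), (169.0, 17), (169.5, 19), (170.0, 7), (170.5, 6), (171.0, 1), (172.0, 1)]
scene nest 0.85 [167.3 169.4 170.1 170.8] 219
scene red [62.2 63.8 64.7 65.4] 217
scene red [62.5 63.8 64.8 65.8] 200
```

```bash
python3 -c "
from h import *
print(bot.read_state()['tcp_pos']);rel([532,134,355],76)"
```

```text
[532.33285632 134.13227448 444.64157463]
shift(tool) [ 0.1 -0.1 89.6] turns [-0.05 -0.1   0.26] [ 1.5000e-01 -8.0000e-02 -1.7974e+02] q [ 0.23  0.27  1.76  0.    1.12 -1.11] t 8.65
```

Call:
jog_arm(
  series="0 0 30 0 0 0 0.14;0 0 40 0 0 0 0.14;0 0 20 0 0 0 0.14;0 0 4 0 0 0 0.14;0 0 3 0 0 0 0.14;0 0 2 0 0 0 0.14;0 0 0 0 0 0 0.14;0 0 0 0 0 0 0.14",
)

```text
t: 9.45
tcp_pos: [534.0, 135.8, 349.7]
orientation: [0.376, 3.114, 0.008]
wrist_force: [-2.3, 7.4, 16.8]
grip_width: 50.0
gripper_force: 8.7
```

Call:
jog_arm(
  series="0 0 0 0 0 4 0.14;0 0 0 0 0 -8 0.14;0 0 0 0 0 4 0.14;1.5 0 0 0 0 0 0.14;-3 0 0 0 0 0 0.14;1.5 0 0 0 0 0 0.14;0 0 0 0 0 0 0.14",
)

```text
t: 10.15
tcp_pos: [533.9, 134.7, 349.1]
orientation: [0.375, 3.114, 0.004]
wrist_force: [-0.7, 1.9, 12.8]
grip_width: 50.0
gripper_force: 6.6
```

Call:
jog_arm(
  series="0 0 2 0 0 4 0.14;0 0 2 0 0 -8 0.14;0 0 0 0 0 8 0.14;0 0 0 0 0 -8 0.14;0 0 0 0 0 4 0.14;2 0 0 0 0 0 0.14;-4 0 0 0 0 0 0.14;2 0 0 0 0 0 0.14",
)

```text
t: 10.95
tcp_pos: [535.8, 134.9, 348.6]
orientation: [0.374, 3.108, 0.007]
wrist_force: [3.2, -1.5, 32.0]
grip_width: 49.8
gripper_force: 16.4
```

Call:
jog_arm(
  series="0 2 0 0 0 4 0.14;0 -4 0 0 0 -8 0.14;0 4 0 0 0 8 0.14;0 -2 0 0 0 -4 0.14;0 0 0 0 0 0 0.14;0 0 0 0 0 0 0.14",
)

```text
t: 11.55
tcp_pos: [535.2, 135.3, 348.6]
orientation: [0.374, 3.107, 0.008]
wrist_force: [0.3, 1.6, 32.9]
grip_width: 50.1
gripper_force: 17.0
```

Call:
jog_arm(
  series="0 0 -20 0 0 0 0.14;0 0 -40 0 0 0 0.5;0 0 -40 0 0 0 1;0 0 0 0 0 0 1;0 0 0 0 0 0 1",
)

```text
t: 12.05
tcp_pos: [531.9, 134.3, 443.6]
orientation: [0.376, 3.117, 0.001]
wrist_force: [-0.1, -0.2, -0.5]
grip_width: 78.7
gripper_force: 0.0
```

```bash
cat > lip.py <<'E'
from h import *
s=bot.read_state();print(s["tcp_pos"],s["wrist_force"],s["t"])
b=np.array([.2425,.970]); O=np.array([543,152])
d=bot.get_image("wrist"); W,uv=wpts(d)
by=(W[:,:2]-O)@b; bx=(W[:,:2]-O)@[.970,-.2425]
m=(by>-120)&(by<-70)&(abs(bx)<45)&(abs(W[:,2]-74)<8); print("board",W[m,2].mean().round(2))
r=np.hypot(W[:,0]-532,W[:,1]-134); m=(r>28)&(r<33.5)&(W[:,2]>160)&(W[:,2]<173); Q=W[m,2]
h,e=np.histogram(Q,np.arange(160,173,.5)); print([(float(x),int(n)) for x,n in zip(e,h)])
Q=W[m]; Q=Q[Q[:,2]>e[h.argmax()]-1.5]; print(np.linalg.lstsq(np.c_[Q[:,:2]-[532,134],np.ones(len(Q))],Q[:,2],rcond=None)[0],circ(Q))
r=np.hypot(W[:,0]-532,W[:,1]-134)
m=(r<38)&(W[:,2]<150)&(W[:,2]>100)&(r>27); print("outer lower lip pts",m.sum(),np.percentile(W[m],[2,50,98],axis=0).round(1) if m.sum() else 0)
rel([480.7,344.5,230],136)
E
python3 lip.py
```

```text
[531.87563586 134.32924341 443.59780186] [-0.11752382 -0.19858895 -0.46782637] 12.05
board 74.95
[(160.0, 15), (160.5, 20), (161.0, 19), (161.5, 12), (162.0, 14), (162.5, 17), (163.0, 20), (163.5, 17), (164.0, 20), (164.5, 17), (165.0, 15), (165.5, 21), (166.0, 19), (166.5, 38), (167.0, 74), (167.5, 109), (168.0, 111), (168.5, 77), (169.0, 59), (169.5, 17), (170.0, 5), (170.5, 0), (171.0, 0), (171.5, 0), (172.0, 0)]
[ 1.28520266e-02 -2.30778099e-03  1.68009309e+02] (array([534.21275274, 132.98124135]), np.float64(30.307102877148996))
outer lower lip pts 592 [[504.7 106.7 128.1]
 [554.4 126.4 139.6]
 [561.7 161.4 149.7]]
shift(tool) [ 99.2 192.2 212.3] turns [-0.000e+00 -3.000e-02 -5.974e+01] [-4.0000e-02  0.0000e+00  1.2026e+02] q [ 0.23  0.27  1.77 -0.    1.11 -1.11] t 12.1
```

```bash
cat > fit.py <<'E'
from h import *
from scipy.optimize import least_squares
W=[]
for c,f in (("scene",pts),("wrist",wpts),("top",pts)):
    d=bot.get_image(c); P,_=f(d); P=P[np.hypot(P[:,0]-532,P[:,1]-134)<40]; 
    for n,lo,hi in (("low",127,135.5),("up",157,165)):
        Q=P[(P[:,2]>lo)&(P[:,2]<hi)]; Q=Q[np.hypot(Q[:,0]-532,Q[:,1]-134)>29.5]
        if len(Q)<25: continue
        f2=least_squares(lambda p:np.hypot(Q[:,0]-p[0],Q[:,1]-p[1])-32.5,[532,134],loss="soft_l1",f_scale=.5)
        print(c,n,len(Q),f2.x.round(2))
    if c=="scene": save(d,"s2.png",(205,145,265,205),10)
E
python3 fit.py
```

```text
scene low 32 [537.11 133.66]
scene up 73 [532.67 133.33]
wrist up 221 [530.8  134.15]
```

View pics/s2.png

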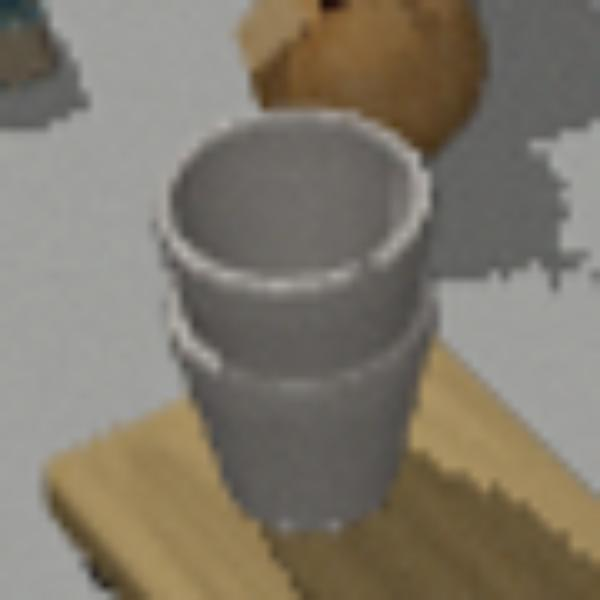

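```bash
python3 -c "
from h import *
rel([532.2,134,325],76)"
```

```text
shift(tool) [-1.100e+00  1.000e-01  1.162e+02] turns [-0.07 -0.15  0.26] [ 2.3000e-01 -1.2000e-01 -1.7974e+02] q [ 0.23  0.27  1.77 -0.    1.11 -1.11] t 12.25
```

Call:
jog_arm(
  series="0 0 40 0 0 0 1;0 0 45 0 0 0 1;0 0 31 0 0 0 1;0 0 0 0 0 0 1;0 0 0 0 0 0 -1;0 0 0 0 0 0 -1;0 0 0 0 0 0 -1;0 0 0 0 0 0 -1",
)

```text
t: 13.05
tcp_pos: [532.3, 134.4, 328.3]
orientation: [0.375, 3.116, 0.001]
wrist_force: [0.1, -0.9, 4.1]
grip_width: 63.3
gripper_force: 29.7
```

Call:
jog_arm(
  series="0 0 -4 0 0 4 -1;0 0 0 0 0 -8 -1;0 0 3 0 0 8 -1;0 0 2 0 0 -8 -1;0 0 1 0 0 8 -1;0 0 1 0 0 -8 -1;0 0 1 0 0 8 -1;0 0 0 0 0 -4 -1",
)

```text
t: 13.85
tcp_pos: [534.5, 134.9, 327.9]
orientation: [0.381, 3.108, 0.006]
wrist_force: [-1.6, -1.8, 27.1]
grip_width: 63.3
gripper_force: 29.9
```

Call:
jog_arm(
  series="0 0 1 0 0 8 -1;0 0 1 0 0 -8 -1;0 0 1 0 0 -8 -1;0 0 0 0 0 8 -1;0 0 0 0 0 8 -1;0 0 0 0 0 -8 -1;0 0 0 0 0 0 -1;0 0 0 0 0 0 -1",
)

```text
t: 14.65
tcp_pos: [535.7, 135.2, 326.6]
orientation: [0.373, 3.104, 0.008]
wrist_force: [-0.6, 0.2, 35.8]
grip_width: 63.2
gripper_force: 29.7
```

Call:
jog_arm(
  series="0 0 -7 0 0 0 -1;0 0 0 0 0 0 0.5;0 0 0 0 0 0 1;0 0 0 0 0 0 1;0 0 -30 0 0 0 1;0 0 -45 0 0 0 1;0 0 -40 0 0 0 1;0 0 0 0 0 0 1",
)

```text
t: 15.45
tcp_pos: [533.1, 134.6, 446.6]
orientation: [0.375, 3.111, 0.005]
wrist_force: [0.4, -0.5, -0.1]
grip_width: 87.7
gripper_force: 0.0
```

```bash
python3 lip.py; python3 fit.py
```

```text
[533.14197283 134.63927521 446.5500405 ] [ 0.36059315 -0.48164212 -0.06053565] 15.45
board 74.99
[(160.0, 19), (160.5, 17), (161.0, 16), (161.5, 12), (162.0, 18), (162.5, 17), (163.0, 25), (163.5, 16), (164.0, 22), (164.5, 16), (165.0, 21), (165.5, 29), (166.0, 36), (166.5, 42), (167.0, 71), (167.5, 125), (168.0, 146), (168.5, 97), (169.0, 52), (169.5, 13), (170.0, 0), (170.5, 0), (171.0, 0), (171.5, 0), (172.0, 0)]
[ 1.25127473e-02 -3.40743138e-03  1.68027099e+02] (array([533.96372318, 132.9927001 ]), np.float64(30.36974387418995))
outer lower lip pts 502 [[503.6 106.9 128.9]
 [550.  126.9 140.1]
 [561.  161.7 149.8]]
shift(tool) [100.9 191.3 213.8] turns [-1.000e-02  2.800e-01 -5.974e+01] [3.2000e-01 2.0000e-02 1.2026e+02] q [ 0.23  0.27  1.76  0.    1.11 -1.11] t 15.5
scene low 36 [535.73 133.74]
scene up 67 [532.   133.96]
wrist up 204 [530.19 134.43]
```

```bash
cat >> h.py <<'E'
def plan(goal,yaw_deg,n):
    s=bot.read_state(); r=R.from_rotvec(s["orientation"]); m=r.as_matrix()
    y0=np.degrees(np.arctan2(m[1,1],m[0,1])); dw=(np.array(goal)-s["tcp_pos"])/n; dy=(yaw_deg-y0)/n
    for i in range(n):
        a=np.radians(y0+dy*i); y=np.array([np.cos(a),np.sin(a),0]); z=np.array([0,0,-1.]); x=np.cross(y,z)
        print(*np.round([dw@x,dw@y,dw@z],1),"0 0",round(-dy,2),end=" 1;" if i%8<7 else " 1\n")
    print("q6 goal ~",np.arctan2(goal[1],goal[0])-np.radians(yaw_deg),"t",s["t"])
E
python3 -c "
from h import *
plan([480.3,344.6,270],-43.8,15)"
```

```text
6.6 12.8 11.3 0 0 8.0 1;8.4 11.8 11.3 0 0 8.0 1;9.9 10.5 11.3 0 0 8.0 1;11.3 9.0 11.3 0 0 8.0 1;12.4 7.4 11.3 0 0 8.0 1;13.3 5.6 11.3 0 0 8.0 1;14.0 3.6 11.3 0 0 8.0 1;14.3 1.7 11.3 0 0 8.0 1
14.4 -0.3 11.3 0 0 8.0 1;14.2 -2.4 11.3 0 0 8.0 1;13.8 -4.3 11.3 0 0 8.0 1;13.0 -6.2 11.3 0 0 8.0 1;12.0 -7.9 11.3 0 0 8.0 1;10.8 -9.5 11.3 0 0 8.0 1;9.4 -11.0 11.3 0 0 8.0 1;q6 goal ~ 1.3868078819925027 t 15.65
```

Call:
jog_arm(
  series="6.6 12.8 5 0 0 8 1;8.4 11.8 7 0 0 8 1;9.9 10.5 11 0 0 8 1;11.3 9 11 0 0 8 1;12.4 7.4 11 0 0 8 1;13.3 5.6 11 0 0 8 1;14 3.6 11 0 0 8 1;14.3 1.7 11 0 0 8 1",
)

```text
t: 16.45
tcp_pos: [503.8, 246.8, 361.1]
orientation: [-1.977, -2.439, 0.006]
wrist_force: [-0.3, 0.5, 0.4]
grip_width: 87.7
gripper_force: 0.0
```

Call:
jog_arm(
  series="14.4 -0.3 11 0 0 8 1;14.2 -2.4 15 0 0 8 1;13.8 -4.3 15 0 0 8 1;13 -6.2 15 0 0 8 1;12 -7.9 15 0 0 8 1;10.8 -9.5 15 0 0 8 1;9.4 -11 11 0 0 8 1;0 0 0 0 0 0 1",
)

```text
t: 17.25
tcp_pos: [479.3, 345.0, 263.3]
orientation: [2.888, 1.234, -0.009]
wrist_force: [0.1, -0.1, 0.0]
grip_width: 87.3
gripper_force: 0.0
```

```bash
python3 - <<'E'
from h import *
d=bot.get_image("wrist"); W,uv=wpts(d)
for q in ("level","bubble"): print([(np.round(x["uv"]),x["conf"]) for x in bot.landmark_of("wrist",q)][:3])
m=(np.hypot(W[:,0]-480,W[:,1]-344)<85)&(W[:,2]>29)&(W[:,2]<42)
I=d["image"][uv[:,1],uv[:,0]].astype(int); 
r=bot.silhouettes("wrist","level")[0]; m&=r["region"][uv[:,1],uv[:,0]]
print(r["conf"],m.sum(),cv2.minAreaRect(W[m][:,:2].astype(np.float32)),np.median(W[m],0))
print(bot.read_state()["tcp_pos"]); rel([480.3,344.6,188],-43.8); save(d,"w4.png",s=1.2)
E
```

```text
[(array([254., 190.]), 0.91)]Traceback (most recent call last):
  File "<stdin>", line 3, in <module>
ValueError: it knows: board, cup_end, cup_mid, foot_knob, level, pepper_mill, salt_box, spice_jar
```

```bash
python3 - <<'E'
from h import *
d=bot.get_image("wrist"); W,uv=wpts(d)
m=(np.hypot(W[:,0]-480,W[:,1]-344)<85)&(W[:,2]>29)&(W[:,2]<42)
r=bot.silhouettes("wrist","level")[0]; m&=r["region"][uv[:,1],uv[:,0]]
print(r["conf"],m.sum(),cv2.minAreaRect(W[m][:,:2].astype(np.float32)),np.median(W[m],0))
print(bot.read_state()["tcp_pos"]); rel([480.3,344.6,188],-43.8); save(d,"w4.png",s=1.2)
E
```

```text
0.57 4471 ((480.8281555175781, 345.68157958984375), (136.91534423828125, 23.922496795654297), 46.145267486572266) [490.91883984 356.74507824  36.22147737]
[480.86187923 344.03776309 266.51518399]
shift(tool) [ 0.1 -0.8 78.5] turns [-0.    0.04  0.21] [-7.0000e-02 -0.0000e+00 -1.7979e+02] q [ 0.6   0.56  1.79 -0.    0.8   1.36] t 17.45
```

View pics/w4.png

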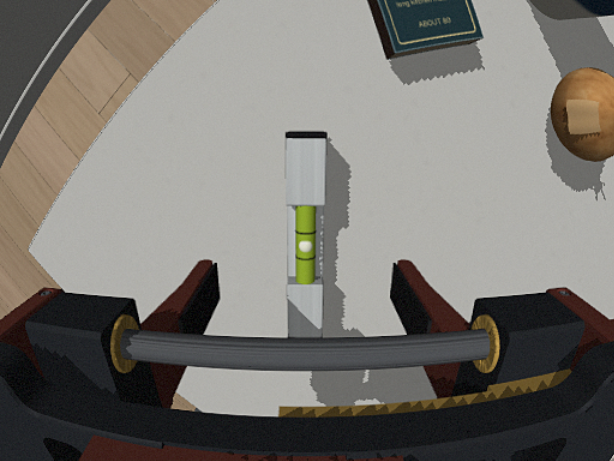

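Call:
jog_arm(
  series="0 -0.5 35 0 0 0 1;0 0 30 0 0 0 1;0 0 15 0 0 0 1;0 0 0 0 0 0 1;0 0 0 0 0 0 -1;0 0 0 0 0 0 -1;0 0 0 0 0 0 -1;0 0 0 0 0 0 -1",
)

```text
t: 18.25
tcp_pos: [480.8, 345.2, 187.7]
orientation: [-2.889, -1.234, -0.003]
wrist_force: [0.7, -0.2, -0.7]
grip_width: 59.2
gripper_force: 0.0
```

Call:
jog_arm(
  series="0 0 0 0 0 0 -1;0 0 0 0 0 0 -1;0 0 -20 0 0 0 -1;0 0 -40 0 0 0 -1;0 0 -50 0 0 0 -1;0 0 0 0 0 0 -1;0 0 0 0 0 0 -1",
)

```text
t: 18.95
tcp_pos: [480.7, 345.2, 298.1]
orientation: [-2.888, -1.234, -0.005]
wrist_force: [0.0, 0.0, -0.1]
grip_width: 3.3
gripper_force: 0.0
```

```bash
python3 - <<'E'
from h import *
print(bot.read_state()["tcp_pos"])
# board pt y=-160,x=0
O=np.array([543,152]);b=np.array([.2425,.970]); g=O-160*b; print(g)
plan([*g,296],-14,8)
d=bot.get_image("wrist"); save(d,"w5.png",s=1.2)
E
```

```text
[480.68423999 345.15469553 298.06651576]
[504.2  -3.2]
-29.4 32.2 0.3 0 0 -3.72 1;-31.5 30.2 0.3 0 0 -3.72 1;-33.4 28.1 0.3 0 0 -3.72 1;-35.1 25.9 0.3 0 0 -3.72 1;-36.7 23.6 0.3 0 0 -3.72 1;-38.2 21.2 0.3 0 0 -3.72 1;-39.5 18.6 0.3 0 0 -3.72 1;-40.6 16.1 0.3 0 0 -3.72 1
q6 goal ~ 0.23799949267066 t 18.95
```

View pics/w5.png

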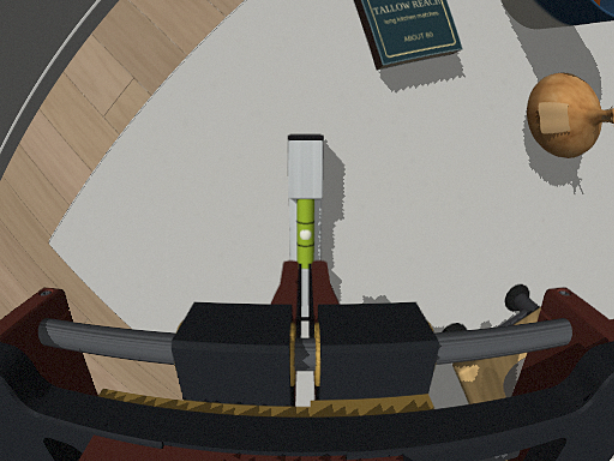

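Call:
jog_arm(
  series="0 0 0 0 0 0 0.2;0 0 0 0 0 0 0.2;0 0 0 0 0 0 0.2;0 0 40 0 0 0 0.2;0 0 40 0 0 0 0.2;0 0 30 0 0 0 0.2;0 0 0 0 0 0 0.2;0 0 0 0 0 0 -1",
)

```text
t: 19.8
tcp_pos: [480.3, 344.8, 185.6]
orientation: [2.889, 1.234, -0.003]
wrist_force: [-0.4, 0.6, -0.7]
grip_width: 47.7
gripper_force: 0.0
```

Call:
jog_arm(
  series="0 0 0 0 0 0 -1;0 0 0 0 0 0 -1;0 0 0 0 0 0 -1;0 0 0 0 0 0 -1;0 0 0 0 0 0 -1;0 0 0 0 0 0 -1",
)

```text
t: 20.4
tcp_pos: [480.5, 345.0, 187.1]
orientation: [-2.889, -1.234, -0.001]
wrist_force: [-0.9, -0.4, 4.3]
grip_width: 23.7
gripper_force: 30.0
```

Call:
jog_arm(
  series="0 0 -20 0 0 0 -1;0 0 -45 0 0 0 -1;0 0 -50 0 0 0 -1;0 0 -50 0 0 0 -1;0 0 -45 0 0 0 -1;0 0 0 0 0 0 -1;0 0 0 0 0 0 -1",
)

```text
t: 21.1
tcp_pos: [480.2, 344.8, 397.0]
orientation: [-2.889, -1.234, -0.002]
wrist_force: [0.7, -0.2, -3.1]
grip_width: 23.8
gripper_force: 30.0
```

```bash
python3 -c "
from h import *
plan([504.2,-3.2,400],-14,8)"
```

```text
-29.4 32.2 -0.4 0 0 -3.72 1;-31.4 30.3 -0.4 0 0 -3.72 1;-33.3 28.2 -0.4 0 0 -3.72 1;-35.0 26.0 -0.4 0 0 -3.72 1;-36.6 23.6 -0.4 0 0 -3.72 1;-38.1 21.2 -0.4 0 0 -3.72 1;-39.4 18.7 -0.4 0 0 -3.72 1;-40.5 16.1 -0.4 0 0 -3.72 1
q6 goal ~ 0.23799949267065998 t 21.1
```

Call:
jog_arm(
  series="-29.4 32.2 0 0 0 -3.72 -1;-31.4 30.3 0 0 0 -3.72 -1;-33.3 28.2 0 0 0 -3.72 -1;-35 26 0 0 0 -3.72 -1;-36.6 23.6 0 0 0 -3.72 -1;-38.1 21.2 0 0 0 -3.72 -1;-39.4 18.7 0 0 0 -3.72 -1;-40.5 16.1 0 0 0 -3.72 -1",
)

```text
t: 21.9
tcp_pos: [503.4, -4.7, 394.0]
orientation: [-2.47, -1.936, 0.006]
wrist_force: [0.7, 0.1, -3.3]
grip_width: 24.1
gripper_force: 30.0
```

Call:
jog_arm(
  series="0 0 0 0 0 0 -1;0 0 20 0 0 0 -1;0 0 40 0 0 0 -1;0 0 40 0 0 0 -1;0 0 0 0 0 0 -1;0 0 0 0 0 0 -1",
)

```text
t: 22.5
tcp_pos: [503.9, -2.7, 295.4]
orientation: [-2.473, -1.933, 0.006]
wrist_force: [0.7, -0.8, -2.7]
grip_width: 23.7
gripper_force: 30.0
```

```bash
python3 - <<'E'
from h import *
print(bot.read_state()["tcp_pos"]); rel([504.2,-3.2,264],-14)
d=bot.get_image("wrist"); W,uv=wpts(d); s=bot.read_state()
m=(np.hypot(W[:,0]-s["tcp_pos"][0],W[:,1]-s["tcp_pos"][1])<85)&(abs(W[:,2]-(s["tcp_pos"][2]-187+36))<9)
Q=W[m]; print(m.sum(),cv2.minAreaRect(Q[:,:2].astype(np.float32)),np.median(Q,0).round(1))
A=np.linalg.lstsq(np.c_[Q[:,:2]-Q[:,:2].mean(0),np.ones(len(Q))],Q[:,2],rcond=None)[0];print(A)
save(d,"w6.png",s=1.2)
E
```

```text
[503.90260947  -2.65234757 295.3520248 ]
shift(tool) [-0.4  0.6 31.4] turns [-0.27  0.05  0.03] [-8.0000e-02 -4.2000e-01 -1.7997e+02] q [-0.03  0.41  1.97  0.    0.76  0.21] t 22.5
8887 ((502.902099609375, 4.493804931640625), (128.9570770263672, 45.332332611083984), 66.29134368896484) [508.   28.8 144.6]
[9.55696552e-04 3.57065024e-03 1.44443236e+02]
```

View pics/w6.png

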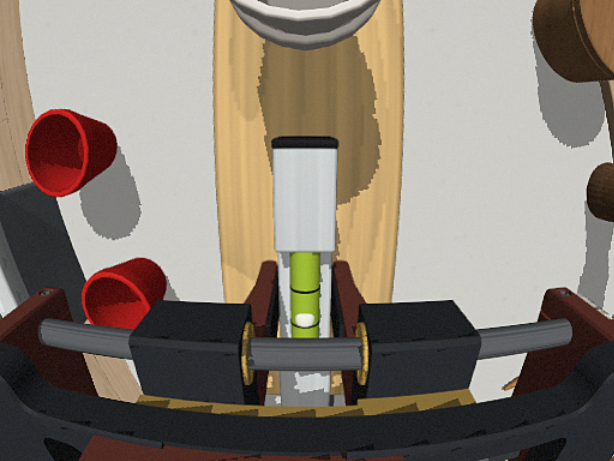

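Call:
jog_arm(
  series="0 0 12 0 0 0 -1;0 0 14 0 0 0 -1;0 0 5 0 0 0 -1;0 0 2 0 0 0 -1;0 0 2 0 0 0 -1;0 0 0 0 0 0 -1",
)

```text
t: 23.15
tcp_pos: [504.8, -3.0, 262.0]
orientation: [2.475, 1.934, 0.001]
wrist_force: [-0.5, -0.3, -2.7]
grip_width: 23.8
gripper_force: 30.0
```

Call:
jog_arm(
  series="0 0 1 0 0 0 -1;0 0 1 0 0 0 -1;0 0 0 0 0 0 -1;0 0 0 0 0 0 -1",
)

```text
t: 23.55
tcp_pos: [504.8, -3.1, 261.3]
orientation: [2.475, 1.934, 0.001]
wrist_force: [-4.6, 0.2, 12.8]
grip_width: 24.0
gripper_force: 30.0
```

Call:
jog_arm(
  series="0 0 -1 0 0 0 0;0 0 0 0 0 0 0.3;0 0 0 0 0 0 0.3;0 0 0 0 0 0 0.3;0 0 0 0 0 0 0.3;0 0 -25 0 0 0 0.3;0 0 -45 0 0 0 0.3;0 0 -45 0 0 0 0.3",
)

```text
t: 24.35
tcp_pos: [504.2, -3.0, 376.2]
orientation: [-2.474, -1.934, 0.003]
wrist_force: [0.9, 0.4, 0.5]
grip_width: 57.1
gripper_force: 0.0
```

```bash
cat > bub.py <<'E'
from h import *
import sys
print(bot.read_state()["tcp_pos"],bot.read_state()["t"])
for c,f in (("wrist",wpts),("top",pts)):
    d=bot.get_image(c); W,uv=f(d); I=d["image"][uv[:,1],uv[:,0]].astype(int)
    m=(np.hypot(W[:,0]-505,W[:,1]+3)<85)&(W[:,2]>85)&(W[:,2]<120)
    W,I,uv=W[m],I[m],uv[m]
    green=(I[:,1]>I[:,2]*1.6)&(I[:,1]>55)
    if green.sum()<5: print(c,"no green");continue
    g=W[green]; uvg=uv[green]; ax=np.array([.2425,.970])
    s=W[:,:2]@ax; sg=g[:,:2]@ax; lat=W[:,:2]@[.970,-.2425]; lg=np.median(g[:,:2]@[.970,-.2425])
    near=(abs(lat-lg)<5)&(s>sg.min()-1)&(s<sg.max()+1); bright=near&(I.min(1)>110); dark=near&(I[:,1]<60)
    mid=(sg.min()+sg.max())/2
    print(c,"green span",(sg.min()-mid).round(1),(sg.max()-mid).round(1),"bubble",bright.sum(),np.percentile(s[bright]-mid,[5,50,95]).round(2) if bright.any() else None,"dark hist",np.histogram(s[dark]-mid,np.arange(-27,28,3))[0])
    b=[uvg[:,0].min()-12,uvg[:,1].min()-12,uvg[:,0].max()+12,uvg[:,1].max()+12]
    k=max(1,int(560/max(b[2]-b[0],b[3]-b[1]))); save(d,sys.argv[1]+c+".png",b,k)
E
python3 bub.py b1
```

```text
[504.17956112  -3.02047609 376.20945309] 24.35
wrist green span -48.7 48.7 bubble 675 [-22.27  20.57  42.1 ] dark hist [0 0 0 0 1 0 0 0 0 0 0 0 0 0 0 0 0 0]
top no green
```

```bash
python3 -c "
from h import *
rel([467.8,-148.3,330],-14)
d=bot.get_image('wrist'); W,uv=wpts(d)
m=(np.hypot(W[:,0]-467,W[:,1]+148)<40)&(W[:,2]>104)&(W[:,2]<122)
if m.sum()>20: print(cv2.minEnclosingCircle(W[m][:,:2].astype(np.float32)),m.sum())"
```

```text
shift(tool) [-150.4   -2.9   50.6] turns [ 0.56 -0.12  0.02] [   0.19    0.88 -179.98] q [-0.03  0.28  1.91  0.    0.94  0.21] t 24.45
((466.8690185546875, -147.1887664794922), 21.63184928894043) 923
```

View pics/b1wrist.png

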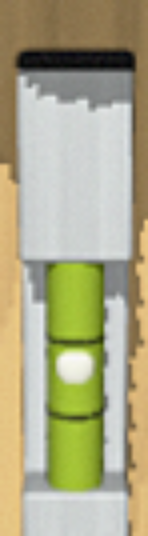

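Call:
jog_arm(
  series="-50 -1 0 0 0 0 0.5;-50 -1 0 0 0 0 0.5;-50 -0.7 0 0 0 0 0.5;0 0 25 0 0 0 0.5;0 0 35 0 0 0 0.5;0 0 0 0 0 0 0.5;0 0 0 0 0 0 0.5",
)

```text
t: 25.2
tcp_pos: [465.3, -147.7, 314.7]
orientation: [-2.473, -1.933, 0.003]
wrist_force: [0.3, -0.3, -0.1]
grip_width: 65.8
gripper_force: 0.0
```

```bash
python3 -c "
from h import *
rel([467.5,-148,269],-14); print(bot.read_state()['tcp_pos'],bot.read_state()['grip_width'])
d=bot.get_image('wrist'); W,uv=wpts(d)
m=(np.hypot(W[:,0]-467,W[:,1]+148)<40)&(W[:,2]>104)&(W[:,2]<122)
if m.sum()>20: print(cv2.minEnclosingCircle(W[m][:,:2].astype(np.float32)),m.sum())"
```

```text
shift(tool) [ 0.2  2.4 45.7] turns [-0.21 -0.02  0.03] [ 3.0000e-02 -3.2000e-01 -1.7997e+02] q [-0.33  0.36  1.99 -0.    0.79 -0.09] t 25.2
[ 465.29666547 -147.71385395  314.68719017] 65.78849936895826
((466.9942626953125, -148.88430786132812), 21.913854598999023) 2992
```

Call:
jog_arm(
  series="0 2 20 0 0 0 0.5;0 0 20 0 0 0 0.5;0 0 5.5 0 0 0 0.5;0 0 0 0 0 0 -1;0 0 0 0 0 0 -1;0 0 0 0 0 0 -1;0 0 0 0 0 0 -1;0 0 0 0 0 0 -1",
)

```text
t: 26.05
tcp_pos: [468.2, -148.5, 271.1]
orientation: [2.474, 1.933, 0.002]
wrist_force: [-0.3, 1.1, 6.8]
grip_width: 41.4
gripper_force: 30.0
```

Call:
jog_arm(
  series="0 0 0 0 0 8.2 -1;0 0 0 0 0 8.2 -1;0 0 0 0 0 8.2 -1;0 0 0 0 0 8.2 -1;0 0 0 0 0 8.2 -1;0 0 0 0 0 8.2 -1;0 0 0 0 0 8.2 -1;0 0 0 0 0 8.2 -1",
)

```text
t: 26.85
tcp_pos: [468.2, -148.5, 271.1]
orientation: [3.129, 0.276, 0.003]
wrist_force: [-0.1, 1.9, 6.8]
grip_width: 41.1
gripper_force: 30.0
```

Call:
jog_arm(
  series="0 0 0 0 0 0 -1;0 0 0 0 0 0 -1",
)

```text
t: 27.05
tcp_pos: [468.2, -148.5, 271.0]
orientation: [3.128, 0.286, 0.003]
wrist_force: [2.0, 2.2, 6.4]
grip_width: 41.0
gripper_force: 30.0
```

```bash
cat > bub2.py <<'E'
from h import *
s=bot.read_state(); m=R.from_rotvec(s["orientation"]).as_matrix(); print(s["tcp_pos"],np.degrees(np.arctan2(m[1,1],m[0,1])),s["t"])
d=bot.get_image("wrist"); W,uv=wpts(d); I=d["image"][uv[:,1],uv[:,0]].astype(int)
k=(np.hypot(W[:,0]-505,W[:,1]+3)<85)&(W[:,2]>88)&(W[:,2]<120); W,I,uv=W[k],I[k],uv[k]
g=(I[:,1]>I[:,2]*1.6)&(I[:,1]>60)&(I[:,0]<I[:,1]); g&=np.hypot(W[:,0]-505,W[:,1]+3)<40
print(g.sum())
if g.sum()>30:
    c,ax=cv2.minAreaRect(W[g][:,:2].astype(np.float32))[0],np.array([.2425,.970]); s=(W[:,:2]-c)@ax; l=(W[:,:2]-c)@[.970,-.2425]
    n=(abs(l)<3.5); b=n&(I[:,2]>100)&(abs(s)<22)
    print("vial",c,(s[g].min(),s[g].max()),"bubble",b.sum(),np.percentile(s[b],[3,50,97]).round(1) if b.any() else None)
    for a in np.arange(-26,27,1.):
        q=n&(s>=a)&(s<a+1)
        if q.any(): print(int(a),I[q].mean(0).astype(int),end=" ")
E
python3 bub2.py
```

```text
[ 468.23343463 -148.49291668  271.03176318] -79.56982769304764 27.05
1066
vial (502.283203125, -1.928873062133789) (np.float64(-26.887169118585714), np.float64(26.860049585636148)) bubble 74 [-5.1 -2.1  5. ]
-26 [191 221  68] -25 [190 219  79] -24 [188 218  63] -23 [181 211  63] -22 [192 222  68] -21 [188 218  72] -20 [188 218  64] -19 [188 218  66] -18 [186 217  64] -17 [184 213  67] -16 [185 214  61] -15 [194 224  70] -14 [184 213  67] -13 [191 221  67] -12 [188 219  63] -11 [191 222  65] -10 [153 173  61] -9 [73 83 41] -8 [173 202  60] -7 [196 228  65] -6 [195 220  96] -5 [219 229 173] -4 [228 232 206] -3 [241 243 230] -2 [250 250 243] -1 [253 253 253] 0 [235 240 219] 1 [224 235 182] 2 [196 223  84] 3 [184 214  56] 4 [190 220  68] 5 [183 213  71] 6 [194 224  66] 7 [ 98 114  51] 8 [ 97 110  43] 9 [202 232  70] 10 [182 211  63] 11 [179 211  59] 12 [191 220  68] 13 [181 209  70] 14 [191 221  67] 15 [186 216  65] 16 [191 220  68] 17 [187 215  67] 18 [180 212  59] 19 [194 223  70] 20 [176 203  66] 21 [189 219  65] 22 [191 221  68] 23 [191 221  66] 24 [190 216  68]
```

Call:
jog_arm(
  series="0 0 0 0 0 0 0;0 0 0 0 0 0 0.5;0 0 0 0 0 0 0.5;0 0 -20 0 0 0 0.5;0 0 -40 0 0 0 0.5;0 0 -40 0 0 0 0.5;0 0 0 0 0 8.2 0.5;0 0 0 0 0 8.2 1",
)

```text
t: 27.9
tcp_pos: [467.8, -148.5, 371.6]
orientation: [3.136, -0.173, 0.004]
wrist_force: [-0.5, -0.2, -0.6]
grip_width: 70.7
gripper_force: 0.0
```

Call:
jog_arm(
  series="0 -20 0 0 0 8 1;0 -20 0 0 0 0 1;0 0 0 0 0 0 1;0 0 0 0 0 0 1",
)

```text
t: 28.3
tcp_pos: [474.5, -109.0, 370.0]
orientation: [3.118, -0.38, -0.001]
wrist_force: [1.4, -0.7, -0.3]
grip_width: 87.7
gripper_force: 0.0
```

```bash
python3 bub2.py; python3 -c "
from h import *
rel([504.5,-3,376],-104)"
```

```text
[ 474.46450386 -109.02245372  370.04075761] -103.88624504354746 28.3
629
vial (504.44525146484375, -2.9376907348632812) (np.float64(-26.244211250348425), np.float64(26.32383276323723)) bubble 51 [-4.5 -1.6  1.7]
-26 [181 205 103] -25 [158 191  44] -24 [163 194  54] -23 [166 195  57] -22 [162 192  54] -21 [164 194  56] -20 [163 191  56] -19 [167 198  57] -18 [160 190  55] -17 [165 194  56] -16 [165 196  57] -15 [163 193  54] -14 [164 193  56] -13 [164 195  56] -12 [167 197  58] -11 [165 195  55] -10 [157 185  54] -9 [74 84 37] -8 [137 163  47] -7 [167 197  51] -6 [162 192  48] -5 [197 209 147] -4 [220 222 204] -3 [238 238 226] -2 [221 223 204] -1 [237 238 227] 0 [236 237 222] 1 [224 231 194] 2 [166 195  59] 3 [159 191  48] 4 [163 193  55] 5 [168 198  58] 6 [168 198  56] 7 [156 184  53] 8 [65 75 34] 9 [127 148  48] 10 [166 196  57] 11 [164 194  54] 12 [163 192  57] 13 [167 196  56] 14 [163 193  55] 15 [162 191  56] 16 [165 195  56] 17 [165 195  56] 18 [159 188  54] 19 [167 196  58] 20 [164 194  56] 21 [166 194  57] 22 [165 196  58] 23 [165 195  56] 24 [165 194  53] 25 [145 171  44] 26 [122 128 108] shift(tool) [   3.6 -110.5   -6. ] turns [0.01 0.02 0.07] [-3.0000e-02  2.0000e-02 -1.7993e+02] q [-0.25  0.27  1.96 -0.    0.91  1.56] t 28.35
```

Call:
jog_arm(
  series="0 20 0 0 0 0 0.5;0 20 0 0 0 0 0.5;0 0 30 0 0 0 0.5;0 0 0 0 0 0 0.5;0 0 0 0 0 0 0.5",
)

```text
t: 28.85
tcp_pos: [464.6, -148.3, 340.0]
orientation: [-3.118, 0.383, 0.003]
wrist_force: [-0.1, -0.3, 0.9]
grip_width: 65.3
gripper_force: 0.0
```

```bash
python3 -c "
from h import *
rel([468.0,-148.4,271],-104);print(bot.read_state()['grip_width'])"
```

```text
shift(tool) [ 3.4 -0.7 69. ] turns [-0.01  0.11 -0.01] [1.8000e-01 1.0000e-02 1.7999e+02] q [-0.33  0.32  1.98 -0.    0.85  1.48] t 28.85
65.3439619295356
```

Call:
jog_arm(
  series="3.4 -0.7 30 0 0 0 0.5;0 0 30 0 0 0 0.5;0 0 9 0 0 0 0.5;0 0 0 0 0 0 0.5;0 0 0 0 0 0 -1;0 0 0 0 0 0 -1;0 0 0 0 0 0 -1;0 0 0 0 0 0 -1",
)

```text
t: 29.65
tcp_pos: [468.7, -148.4, 272.2]
orientation: [3.117, -0.381, 0.003]
wrist_force: [-1.7, -2.2, 6.2]
grip_width: 41.3
gripper_force: 30.0
```

Call:
jog_arm(
  series="0 0 0 0 0 0 -1;0 0 0 0 0 -7 -1;0 0 0 0 0 -7 -1;0 0 0 0 0 -7 -1;0 0 0 0 0 0 -1;0 0 0 0 0 0 -1",
)

```text
t: 30.25
tcp_pos: [469.0, -148.3, 272.1]
orientation: [3.135, 0.193, 0.003]
wrist_force: [0.1, -1.1, 5.0]
grip_width: 41.4
gripper_force: 30.0
```

Call:
jog_arm(
  series="0 0 0 0 0 0 0;0 0 0 0 0 0 0.5;0 0 0 0 0 0 0.5;0 0 -20 0 0 0 0.5;0 0 -40 0 0 0 0.5;0 0 -40 0 0 7 0.5;0 0 0 0 0 7 0.8;0 0 0 0 0 7 1",
)

```text
t: 31.05
tcp_pos: [468.6, -148.1, 372.6]
orientation: [3.117, -0.39, 0.004]
wrist_force: [0.3, -0.4, 0.5]
grip_width: 78.5
gripper_force: 0.0
```

Call:
jog_arm(
  series="0 -20 0 0 0 0 1;0 -20 0 0 0 0 1;0 0 0 0 0 0 1;0 0 0 0 0 0 1",
)

```text
t: 31.45
tcp_pos: [478.0, -109.1, 371.0]
orientation: [3.118, -0.38, -0.001]
wrist_force: [0.8, 0.4, -0.5]
grip_width: 88.1
gripper_force: 0.0
```

```bash
python3 bub2.py; python3 -c "
from h import *
rel([504.4,-3,376],-104)"
```

```text
[ 477.95100667 -109.0986054   371.02911668] -103.90617304205142 31.45
585
vial (504.5653381347656, -2.8250389099121094) (np.float64(-26.19248083942261), np.float64(26.141869762339443)) bubble 50 [-3.3 -0.2  3.2]
-26 [169 197  70] -25 [159 189  50] -24 [162 190  53] -23 [164 194  56] -22 [161 190  55] -21 [164 193  55] -20 [163 192  55] -19 [164 193  55] -18 [165 194  58] -17 [163 193  53] -16 [163 193  55] -15 [164 194  57] -14 [161 190  53] -13 [166 196  57] -12 [163 192  56] -11 [166 196  54] -10 [172 204  55] -9 [50 55 32] -8 [141 166  51] -7 [167 197  55] -6 [164 194  52] -5 [162 193  52] -4 [174 197  86] -3 [211 216 181] -2 [220 222 204] -1 [232 233 218] 0 [233 235 223] 1 [231 235 214] 2 [236 238 217] 3 [202 214 148] 4 [157 190  43] 5 [164 194  54] 6 [165 196  55] 7 [127 148  48] 8 [55 61 32] 9 [152 178  52] 10 [168 198  55] 11 [164 193  56] 12 [163 194  56] 13 [165 195  56] 14 [161 190  55] 15 [164 194  56] 16 [163 192  56] 17 [171 201  61] 18 [163 191  56] 19 [163 192  53] 20 [165 193  56] 21 [165 194  57] 22 [157 185  59] 23 [166 194  55] 24 [159 189  50] 25 [132 150  74] 26 [151 157 145] shift(tool) [ 1.000e-01 -1.097e+02 -5.000e+00] turns [0.01 0.02 0.05] [-3.0000e-02  2.0000e-02 -1.7995e+02] q [-0.25  0.27  1.95 -0.    0.92  1.57] t 31.5
```

Call:
jog_arm(
  series="0 -45 0 0 0 0 1;0 -45 0 0 0 0 1;0 -19.7 0 0 0 0 1;0 0 25 0 0 0 1;0 0 25 0 0 0 1;0 0 10 0 0 0 1;0 0 0 0 0 0 1;0 0 0 0 0 0 1",
)

```text
t: 32.3
tcp_pos: [504.9, -3.3, 311.7]
orientation: [3.118, -0.383, 0.001]
wrist_force: [-0.6, -0.6, 0.7]
grip_width: 87.8
gripper_force: 0.0
```

```bash
python3 -c "
from h import *
rel([504.4,-3,293],-104);print(bot.read_state()['tcp_pos'],bot.read_state()['wrist_force'])"
```

```text
shift(tool) [-0.5 -0.2 18.7] turns [-0.   -0.02 -0.02] [-3.0000e-02  0.0000e+00  1.7998e+02] q [-0.03  0.39  1.96 -0.    0.8   1.79] t 32.3
[504.86081969  -3.2933274  311.65498725] [-0.59438845 -0.63497377  0.65451036]
```

Call:
jog_arm(
  series="-0.4 0 10 0 0 0 1;0 0 5 0 0 0 1;0 0 2 0 0 0 1;0 0 1 0 0 0 1;0 0 1 0 0 0 1;0 0 1 0 0 0 1;0 0 0 0 0 0 1;0 0 0 0 0 0 1",
)

```text
t: 33.1
tcp_pos: [504.1, -2.7, 293.1]
orientation: [3.118, -0.382, 0.0]
wrist_force: [-8.3, -1.5, 22.7]
grip_width: 87.7
gripper_force: 11.4
```

Call:
jog_arm(
  series="-0.7 0 -0.7 0 0 0 1;0 0 0 0 0 0 1;0 0 0 0 0 0 1;0 0 0 0 0 0 1;0 0 0 0 0 0 1;0 0 0 0 0 0 1;0 0 0 0 0 0 1;0 0 0 0 0 0 1",
)

```text
t: 33.9
tcp_pos: [503.8, -2.7, 293.2]
orientation: [3.118, -0.382, 0.002]
wrist_force: [-3.1, -2.1, 11.8]
grip_width: 87.9
gripper_force: 6.3
```

```bash
python3 bub2.py; python3 - <<'E'
from h import *
print(bot.read_state()["wrist_force"])
d=bot.get_image("scene"); W,uv=pts(d); 
m=(np.hypot(W[:,0]-533,W[:,1]-134)<42)&(W[:,2]>80)&(W[:,2]<180); print("cups top",m.sum(),np.percentile(W[m],[2,98],axis=0).round(1))
E
```

```text
[503.78439011  -2.68359448 293.18316807] -103.96859140018314 33.9
1539
vial (504.6114196777344, -3.1131210327148438) (np.float64(-26.075011942964526), np.float64(26.073848822043587)) bubble 127 [-5.3  0.6  3.6]
-26 [113 133  37] -25 [115 136  38] -24 [116 137  41] -23 [115 136  39] -22 [115 136  40] -21 [115 136  40] -20 [116 137  40] -19 [115 136  39] -18 [115 136  40] -17 [116 137  40] -16 [116 137  40] -15 [116 136  40] -14 [115 136  40] -13 [115 135  39] -12 [117 137  42] -11 [117 137  44] -10 [105 123  38] -9 [26 27 23] -8 [101 117  40] -7 [117 136  43] -6 [117 135  53] -5 [114 135  38] -4 [125 141  63] -3 [157 162 132] -2 [168 171 148] -1 [171 173 154] 0 [171 174 152] 1 [168 170 149] 2 [165 169 142] 3 [141 151 103] 4 [116 137  41] 5 [116 136  39] 6 [116 135  45] 7 [114 133  42] 8 [40 45 26] 9 [109 128  41] 10 [117 137  41] 11 [115 135  39] 12 [115 136  40] 13 [115 136  40] 14 [118 138  41] 15 [115 136  39] 16 [115 136  39] 17 [115 136  40] 18 [115 136  39] 19 [116 137  40] 20 [115 136  39] 21 [114 135  40] 22 [116 137  40] 23 [114 134  39] 24 [114 134  38] 25 [111 131  39] 26 [120 123 118] [-3.59013634 -2.13241045 12.53715172]
cups top 659 [[505.  104.1  84.6]
 [556.6 162.4 169.3]]
```

```bash
python3 -c "
from plant import bot
print(bot.sign_off())"
```

```text
the job is handed in; nothing more can be done
None
```

I finished the job and handed it in at about 34 s: the cups are nested upright, the level lies lengthwise on the freed board, the bubble reads about 0 mm from the middle, and the open gripper holds the level down with about 12 N. My one doubt is how far home the cup sits. By my readings it stands 1 to 2 mm higher than the 28–29 mm you gave, and pressing it harder and twisting it made no clear difference.

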